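# Open the flattening press and lay its cover aside

## Robot

A 6-joint arm with a two-finger parallel gripper is mounted at the origin on the work surface. World frame = base frame: x ahead of the robot, y to its left, z up, the work surface at z = 0. Lengths are in m, angles in rad, forces in N, time in s.
With the tool pointing down it reaches from about 0.35 to 0.975 m from the base axis. Payload 4.9 kg.
Tool frame: the origin (TCP) lies on the centre line of the jaws, within the pads' length; the fingertips stand 14 mm ahead of it and the grasp point (between the pads) lies 5 mm behind it; z points along the fingers, y is the line along which they close (so a half turn about z gives the same grasp; the last joint's range is limited). The gripper opens to 85 mm and grips with 20 to 120 N. Pads are 22 mm wide; open, the fingers measure 114 mm over their backs; the gripper's body (76 mm by 85 mm) begins 54 mm behind the grasp point. The pads swing forward as they close: fully open they stand 13 mm farther back than shut.
Start: joints at [1.006, 0.053, 1.613, -0, 1.476, -0.119], TCP at [0.269, 0.564, 0.245] pointing down, gripper open.
Joint ranges: [-3.01, 3.01], [-1.01, 2.22], [0.06, 2.58], [-1.02, 4.17], [0.09, 2.62], [-3.14, 3.14]. Speed limits (rad/s): [2.57, 2.57, 3.14, 3.14, 3.14, 3.14].

## Interface

Orientations are given as a unit quaternion [w, x, y, z].
In Python, from plant import * gives the robot as it stands.
- The arm moves only by the tool send_rows, never from a script. Its argument "steps" is a list of rows, each an object with "translation": the shift along the tool's x, y, z in cm, a list of three; "delta_rot": the turn, a rotation vector about the tool's x, y, z in rad, a list of three; "jaw": the finger opening in cm, from 0 to 8.54. In form: [{"translation": [dx, dy, dz], "delta_rot": [rx, ry, rz], "jaw": jaw}, ...]. A call has exactly 8 rows; each row is the pose to reach, as a shift and turn from the pose commanded when the call began, along the tool's axes at that moment; what a row does not reach only later rows make up. A row lasts 1/10 s, in which the tool goes at most 50 mm and 8.59 degrees, less where a joint would pass 70% of its speed; a pose out of reach is approached as far as the arm can. A call with a gripper value outside its range is refused whole. The fingers move at their own pace and stop on an object; the grip force is fixed at half the most. Time passes only in rows, so rows that repeat a pose let the fingers close, or fill a call up. It gives the time, the measured TCP pose, the force, the opening and the grip force at its end, in the units of the state.
- state(): the state, without advancing time (a new reading comes with each control period).
- grab_frame(name): name is "scene" or "top"; returns a dict with "pixels" (384x512x3 uint8, blue, green, red), "range_z" (384x512 float32, m along the optical axis (not along the pixel's ray), 0 where there is no reading), "fx", "fy", "cx", "cy" (pixels), "rvec" (rotation vector, rad) and "tvec" (3), from world to camera coordinates, as OpenCV has them. Camera axes: x right, y down, z forward; pixel columns grow to the right and rows downward; lengths in m; the calibration is good to about 2 mm. A picture is of the moment at which its call begins.
- job_done(): hands the job in; it is judged then, once.
The state is a dict: "time": time; "joint_pos": joint angles; "joint_vel": joint speeds; "joint_efforts": joint torques, N m; "tool_pos": TCP position; "tool_rot": TCP orientation; "contact_force": force on the tool from outside, world axes, zero at the start; "ft_torque": the same for the moment, N m; "gripper_width": opening from 0.0 (shut) to 1.0 (fully open); "grasp_force": force on a finger pad.
Only numpy, scipy, OpenCV 4.12 (cv2) and the standard library are available. Lean on these libraries where they do the work, as an engineer would, in place of code of your own. Each camera call takes 0.05 s, during which the arm holds its last target. There are 200 camera calls.

## Task

Loosen both wing screws of the flattening press, one after the other, until their shoulders stand clear above the collars of the metal cover. Then draw the cover out from under the screws, lift it off by its wooden handle and lay it gently, handle up, flat, centred and square on the cork board. Leave the brass medallion lying in the recess of the press and do not disturb the jar, the bottle or the mug.

Things in the scene. Friction and masses are not known exactly. Their poses are not given: they have to be found in the camera images.
- press: Fixed wooden bed of a flattening press, 130 (x) x 200 (y) x 30 mm high. Origin: centre of its underside; z up. The cover lies on its upper face. Two upright steel wing screws are captive in it, axes at x = +37 mm, y = +68 mm (left) and y = -68 mm (right) in this frame. Under the cover its top has a recess 74 (x) x 88 (y) mm, 10 mm deep.
- press_recess (a point): Centre of the floor of the press's recess, at (2, 0, 20) mm in the press's frame.
- cover: Loose aluminium plate 110 (x) x 180 (y) x 5 mm, 0.3 to 0.45 kg, origin: centre of its underside; at first square on the press. Slots open at its +x edge take the screw shanks; 5 mm high square collars on top hold the screws' 20 mm round shoulders, so it can't slide or lift until both rise clear. Then slide it to its -x: after 28 mm (say 40) it is free to lift straight up.
- cover_handle (a point): Centre of the cover's handle: dark wooden bar 60 mm long (cover's x), 12 mm wide (y), 14 mm high on two thin posts, at (-3, 0, 26) mm in the cover's frame, so 21 mm above the plate's upper face. Pinch it across its width from above. Axes as the cover's.
- wing_left (a point): Centre of the wing (flat grip) of the screw on the press's +y side: 32 mm long along this point's x axis, 9 mm thick along its y axis, 26 mm high; 59 mm above the table when fully tight. It turns and rises with the screw.
- wing_right (a point): The same for the screw on the press's -y side.
- screw_left (a joint): Turn of the left screw in rad: 0 tight, grows anticlockwise seen from above (loosening), stop at 3.6; starts at 0 to 0.5. It rises 2.23 mm per rad; its shoulder is clear of the collar from about 2.1 rad, and 2.4 mm clear at 3.1. It stays where left (friction 0.1 N m) and cannot come out.
- screw_right (a joint): The same for the right screw.
- medallion_center (a point): Centre (half-way up) of the round brass medallion, 54 mm across, 6 mm high, lying loose in the recess of the press under the cover.
- rest: Fixed plywood board with a cork face, 150 (x) x 220 (y) x 12 mm high, lying on the table beside the press, on either side. Origin: centre of its underside; z up. The cover is to lie on its upper face (z = 12 mm), centre over centre, long side along the board's long side.
- jar: Bystander: white jar with a metal lid, 54 mm across, 55 mm high. Origin: centre of its underside.
- bottle: Bystander: small green glass bottle, 42 mm across, 85 mm high. Origin: centre of its underside.
- mug: Bystander: white mug, 80 mm across, 85 mm high. Origin: centre of its underside.

How it is judged:
By the outcome, as a careful person would: the job done as asked, in the order asked, and still so for the second after the job is handed in, with the robot touching nothing.
It also fails if it takes over 72 s, if anything falls off the work surface, if the arm or the gripper's body presses on something with over 40 N, if the wrist force passes 120 N, or if a joint passes its speed limit or range.

## Working session

There is one attempt and no reset: what is moved stays moved. The work goes in short steps, Python scripts to look and compute and a tool call to move; the robot and the scene stay as the last step left them, time stands still between calls to the robot, and variables do not carry over. Pictures are saved under pics/ and viewed, at most 10 in all, crops included, and the job is handed in when it is done.

Besides the shell and the picture viewer there is one more tool, called after ">>>" in YAML: its name, and indented under it one key for each argument. send_rows: Moves the arm, as the interface text tells. Its arguments: {"type":"object","properties":{"steps":{"type":"array","items":{"type":"object","properties":{"translation":{"type":"array","items":{"type":"number"}},"delta_rot":{"type":"array","items":{"type":"number"}},"jaw":{"type":"number"}}}}},"required":["steps"]}

```bash
mkdir -p pics
cat > h.py <<'E'
import numpy as np,cv2
from plant import *
from scipy.spatial.transform import Rotation as R
def cloud(f):
    z=f["range_z"];v,u=np.mgrid[:z.shape[0],:z.shape[1]]
    p=np.stack([(u-f["cx"])/f["fx"]*z,(v-f["cy"])/f["fy"]*z,z],-1)
    M=cv2.Rodrigues(np.array(f["rvec"],float))[0]
    w=(p-np.array(f["tvec"]).ravel())@M
    w[z==0]=np.nan
    return w
E
python3 - <<'E'
from h import *
s=state();print({k:np.round(v,3) for k,v in s.items()})
for n in("top","scene"):
    f=grab_frame(n);cv2.imwrite(f"pics/{n}0.png",f["pixels"]);np.savez(f"{n}0.npz",w=cloud(f),p=f["pixels"])
    M=cv2.Rodrigues(np.array(f["rvec"],float))[0];print(n,-M.T@np.array(f["tvec"]).ravel(),f["fx"])
E
```

```text
{'time': np.float64(0.0), 'joint_pos': array([ 1.006,  0.053,  1.614,  0.   ,  1.476, -0.119]), 'joint_vel': array([ 0.001, -0.   , -0.002,  0.   ,  0.   , -0.   ]), 'joint_efforts': array([-1.0000e-03, -3.9367e+01, -3.7018e+01, -0.0000e+00,  7.0000e-03,
        0.0000e+00]), 'tool_pos': array([0.269, 0.563, 0.244]), 'tool_rot': array([-0.   ,  0.221,  0.975, -0.001]), 'contact_force': array([-0.082,  0.96 , -0.92 ]), 'ft_torque': array([-0.048, -0.045,  0.056]), 'grasp_force': np.float64(0.0), 'gripper_width': np.float64(1.001)}
top [0.45661247 0.10555194 1.22869615] 428.6909507912979
scene [1.40716721 0.55652278 0.81766152] 431.96076403232297
```

View pics/top0.png

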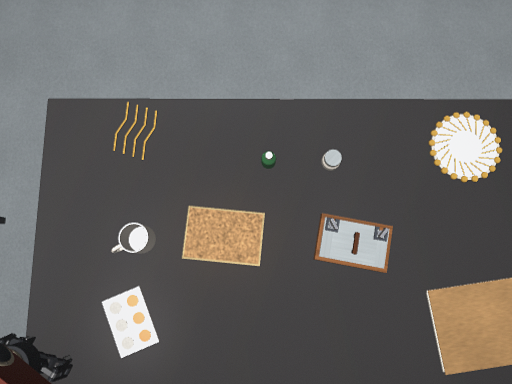

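View pics/scene0.png

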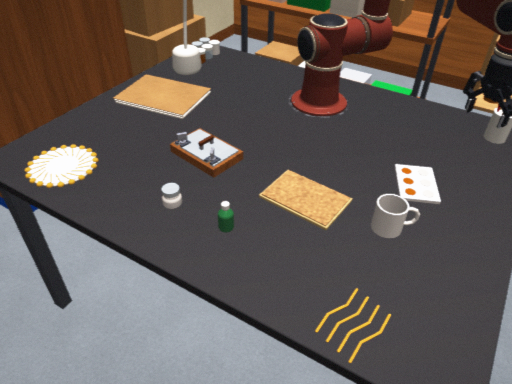

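Run:
```python
from h import *
d=np.load("top0.npz");w=d["w"];p=d["p"].astype(int)
for n,(u0,u1,v0,v1),zl,zh in(("press",(300,410,200,285),.018,.045),("rest",(170,280,195,275),.006,.03)):
    m=np.zeros(w.shape[:2],bool);m[v0:v1,u0:u1]=1
    z=w[...,2]
    mm=m&(z>zl)&(z<zh)
    mm=mm|(m&(z>zl)&(z<.1))
    q=w[mm][:,:2].astype(np.float32)
    r=cv2.minAreaRect(q*1000);print(n,r,mm.sum(),np.nanpercentile(z[mm],[5,25,50,75,95]), q.mean(0))
# table height
print("table",np.nanmedian(w[280:320,200:400,2]))
m=np.zeros(w.shape[:2],bool);m[200:285,300:410]=1
for lo,hi in((.049,.053),(.053,.065),(.065,.08)):
    mm=m&(w[...,2]>lo)&(w[...,2]<hi);print(lo,mm.sum())
    k,l,s,c=cv2.connectedComponentsWithStats(mm.astype(np.uint8))
    for i in range(1,k):
        if s[i,4]>3:
            q=w[l==i];print(s[i],q.mean(0),cv2.minAreaRect(q[:,:2].astype(np.float32)*1000))
img=d["p"][205:280,305:405];cv2.imwrite("pics/c1.png",cv2.resize(img,None,fx=8,fy=8,interpolation=cv2.INTER_CUBIC))
d=np.load("scene0.npz");img=d["p"][122:178,162:250];cv2.imwrite("pics/c2.png",cv2.resize(img,None,fx=8,fy=8,interpolation=cv2.INTER_CUBIC))
```

```text
press ((514.7830810546875, -157.36451721191406), (201.18557739257812, 130.36001586914062), 79.60234832763672) 3425 [0.02801483 0.03205826 0.03478143 0.03713728 0.06123841] [ 0.5137163  -0.15548982]
rest ((535.1804809570312, 203.32057189941406), (306.0019836425781, 223.041259765625), 86.31793975830078) 4015 [0.00734643 0.00990251 0.01164656 0.01334454 0.01564655] [0.53363127 0.20521031]
table 0.00018642662304497058
0.049 6
0.053 118
[329 220   3   4   4] [ 0.57006249 -0.08875155  0.05694119] ((570.0556030273438, -88.71500396728516), (9.749344825744629, 0.3209572434425354), 26.289546966552734)
[379 228   7   8   8] [ 0.5431949  -0.22904313  0.05779482] ((543.5685424804688, -229.44850158691406), (0.855735719203949, 24.632766723632812), 49.62429428100586)
[352 232   8  23  97] [ 0.51132875 -0.15553549  0.06175259] ((511.7366027832031, -156.364990234375), (13.235956192016602, 59.35331726074219), 79.2877426147461)
[378 237   3   2   4] [ 0.52695943 -0.22072227  0.05694711] ((526.9441528320312, -220.71339416503906), (4.574135780334473, 0.35673975944519043), 43.77507781982422)
0.065 102
[330 218   8  12  44] [ 0.56337135 -0.09624019  0.07122743] ((563.3505859375, -96.99429321289062), (31.10801887512207, 9.64677619934082), 26.04059600830078)
[379 228  10  11  43] [ 0.53862661 -0.22972935  0.07128648] ((538.8201293945312, -230.46800231933594), (8.90703010559082, 30.40445327758789), 48.48003005981445)
[355 236   3   2   4] [ 0.52887309 -0.15563952  0.06607929] ((528.8758544921875, -156.2610321044922), (2.617492914199829, 5.675241947174072), 1.0001357793807983)
```

View pics/c1.png

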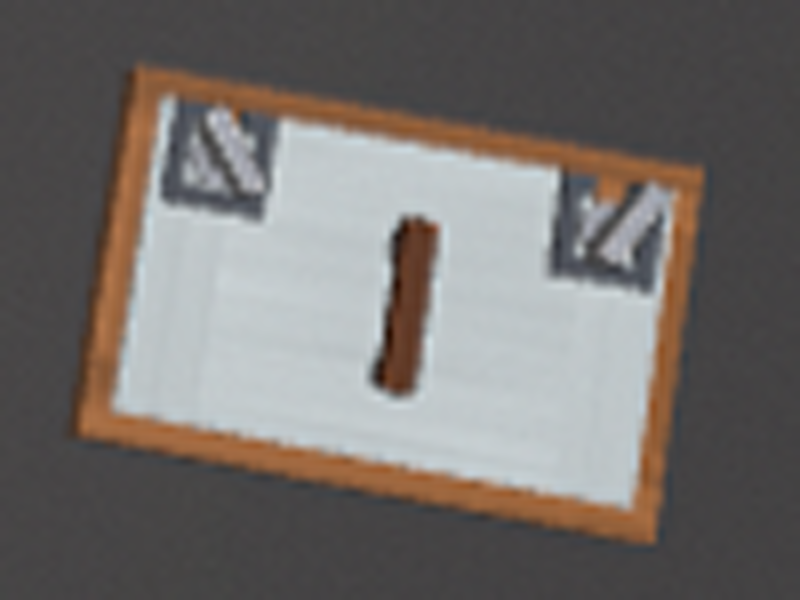

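View pics/c2.png

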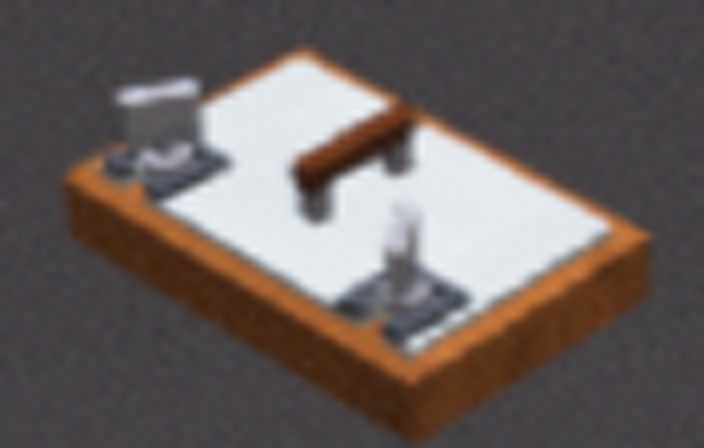

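```bash
cat >> h.py <<'E'
def plan(x,y,z,phi,deg_long=None):
    s=state();p=np.array(s["tool_pos"]);q=s["tool_rot"];T=R.from_quat([q[1],q[2],q[3],q[0]])
    yv=T.apply([0,1,0]);cur=np.degrees(np.arctan2(yv[1],yv[0]))
    a=np.radians(phi);Y=np.array([np.cos(a),np.sin(a),0]);Z=np.array([0,0,-1.]);G=R.from_matrix(np.stack([np.cross(Y,Z),Y,Z],1))
    print("t",round(float(s["time"]),2),"pos",p.round(4),"phi",cur.round(2),"j",np.round(s["joint_pos"],2),"F",np.round(s["contact_force"],1),"M",np.round(s["ft_torque"],2),"w",round(float(s["gripper_width"]),3),"gf",round(float(s["grasp_force"]),1))
    print(" trans cm",(T.inv().apply(np.array([x,y,z])-p)*100).round(2),"rot",(T.inv()*G).as_rotvec().round(3))
E
python3 - <<'E'
from h import *
d=np.load("top0.npz");w=d["w"];hsv=cv2.cvtColor(d["p"],cv2.COLOR_BGR2HSV)
m=(hsv[...,1]>70)&(hsv[...,2]>70);m[:195]=0;m[275:]=0;m[:,:170]=0;m[:,280:]=0
k,l,s,c=cv2.connectedComponentsWithStats(m.astype(np.uint8));i=1+s[1:,4].argmax();print(s[i])
f=grab_frame("top");M=cv2.Rodrigues(np.array(f["rvec"],float))[0];C=-M.T@np.array(f["tvec"]).ravel()
v,u=np.where(l==i);r=np.stack([(u-f["cx"])/f["fx"],(v-f["cy"])/f["fy"],u*0+1],1)@M
P=C+r*((.012-C[2])/r[:,2])[:,None]
print(cv2.minAreaRect(P[:,:2].astype(np.float32)*1000),P.mean(0))
d=np.load("scene0.npz");w=d["w"];hsv=cv2.cvtColor(d["p"],cv2.COLOR_BGR2HSV)
m=(hsv[...,1]>70)&(hsv[...,2]>70);m[:165]=0;m[225:]=0;m[:,:255]=0;m[:,355:]=0
q=w[m&(w[...,2]>.006)];print(cv2.minAreaRect(q[:,:2].astype(np.float32)*1000),q.mean(0))
plan(.5634,-.097,.14,-64)
E
```

```text
[ 182  206   83   60 4144]
((535.19482421875, 206.28897094726562), (219.3553009033203, 151.07562255859375), 84.64165496826172) [0.53422552 0.20601817 0.012     ]
((534.1619262695312, 206.88050842285156), (221.81117248535156, 154.3734130859375), 85.03910064697266) [0.54133176 0.21166633 0.01196267]
t 0.15 pos [0.2692 0.5635 0.2443] phi 64.46 j [ 1.01  0.05  1.61  0.    1.48 -0.12] F [ 0.1 -0.1  0.3] M [ 0.01 -0.02  0.01] w 1.0 gf 0.0
 trans cm [-55.02 -46.9   10.5 ] rot [-1.000e-03  2.000e-03  2.242e+00]
```

>>> send_rows:
  steps:
    - {"translation": [-3.5,-3,0.2],"delta_rot": [0,0,0.14],"jaw": 4}
    - {"translation": [-7,-6,0.4],"delta_rot": [0,0,0.28],"jaw": 4}
    - {"translation": [-10.5,-9,0.6],"delta_rot": [0,0,0.42],"jaw": 4}
    - {"translation": [-14,-12,0.8],"delta_rot": [0,0,0.56],"jaw": 4}
    - {"translation": [-17.5,-15,1],"delta_rot": [0,0,0.7],"jaw": 4}
    - {"translation": [-21,-18,1.2],"delta_rot": [0,0,0.84],"jaw": 4}
    - {"translation": [-24.5,-21,1.4],"delta_rot": [0,0,0.98],"jaw": 4}
    - {"translation": [-28,-24,1.6],"delta_rot": [0,0,1.12],"jaw": 4}

```text
time: 0.95
tool_pos: [0.4188, 0.2248, 0.229]
tool_rot: [0.0, 0.707, 0.707, 0.0]
contact_force: [0.3, -0.2, 1.1]
gripper_width: 0.466
grasp_force: 0.0
```

```bash
python3 -c "
from h import *
plan(.5634,-.097,.12,-64)"
```

```text
t 0.95 pos [0.4188 0.2248 0.229 ] phi -0.03 j [ 0.34 -0.31  1.97 -0.    1.48  0.34] F [ 0.3 -0.2  1.1] M [ 0.04 -0.08  0.02] w 0.466 gf 0.0
 trans cm [-32.18  14.47  10.9 ] rot [ 0.    -0.     1.117]
```

>>> send_rows:
  steps:
    - {"translation": [-4.2,1.9,0.5],"delta_rot": [0,0,0.14],"jaw": 4}
    - {"translation": [-8.4,3.8,1],"delta_rot": [0,0,0.28],"jaw": 4}
    - {"translation": [-12.6,5.7,1.5],"delta_rot": [0,0,0.42],"jaw": 4}
    - {"translation": [-16.8,7.6,3],"delta_rot": [0,0,0.56],"jaw": 4}
    - {"translation": [-21,9.5,5],"delta_rot": [0,0,0.7],"jaw": 4}
    - {"translation": [-25.2,11.4,7],"delta_rot": [0,0,0.84],"jaw": 4}
    - {"translation": [-29.2,13.2,9],"delta_rot": [0,0,0.98],"jaw": 4}
    - {"translation": [-32.2,14.5,10.9],"delta_rot": [0,0,1.117],"jaw": 4}

```text
time: 1.75
tool_pos: [0.5657, -0.0972, 0.1192]
tool_rot: [0.0, 0.975, 0.224, -0.0]
contact_force: [0.3, 0.1, 0.1]
gripper_width: 0.468
grasp_force: 0.0
```

```bash
python3 -c "
from h import *
plan(.5634,-.097,.061,-64)"
```

```text
t 1.75 pos [ 0.5657 -0.0972  0.1192] phi -64.13 j [-0.3   0.04  1.84 -0.    1.26  0.82] F [0.3 0.1 0.1] M [ 0.02 -0.   -0.02] w 0.468 gf 0.0
 trans cm [-0.2  -0.12  5.82] rot [ 0.     0.    -0.002]
```

>>> send_rows:
  steps:
    - {"translation": [0,0,0],"delta_rot": [0,0,0],"jaw": 3}
    - {"translation": [0,0,1.2],"delta_rot": [0,0,0],"jaw": 3}
    - {"translation": [0,0,2.4],"delta_rot": [0,0,0],"jaw": 3}
    - {"translation": [0,0,3.6],"delta_rot": [0,0,0],"jaw": 3}
    - {"translation": [0,0,4.8],"delta_rot": [0,0,0],"jaw": 3}
    - {"translation": [0,0,5.8],"delta_rot": [0,0,0],"jaw": 3}
    - {"translation": [0,0,5.8],"delta_rot": [0,0,0],"jaw": 3}
    - {"translation": [0,0,5.8],"delta_rot": [0,0,0],"jaw": 3}

```text
time: 2.55
tool_pos: [0.5652, -0.0944, 0.0621]
tool_rot: [-0.0, 0.974, 0.228, -0.0]
contact_force: [0.9, -0.1, 0.2]
gripper_width: 0.349
grasp_force: 0.0
```

Run:
```python
from h import *
plan(.5634,-.097,.061,-64)
for n,(u,v) in(("top",(330,225)),("scene",(200,150))):
    f=grab_frame(n);i=f["pixels"][v-32:v+32,u-45:u+45];cv2.imwrite(f"{n}_g.png",i)
a=[cv2.resize(cv2.imread(f"{n}_g.png"),None,fx=4.4,fy=4.4,interpolation=cv2.INTER_CUBIC) for n in("top","scene")]
cv2.imwrite("pics/g1.png",np.hstack(a))
```

```text
t 2.55 pos [ 0.5652 -0.0944  0.0621] phi -63.69 j [-0.3   0.12  1.87  0.    1.16  0.82] F [ 0.9 -0.1  0.2] M [-0.01 -0.04  0.03] w 0.349 gf 0.0
 trans cm [-0.27  0.15  0.11] rot [-0.     0.     0.005]
```

View pics/g1.png

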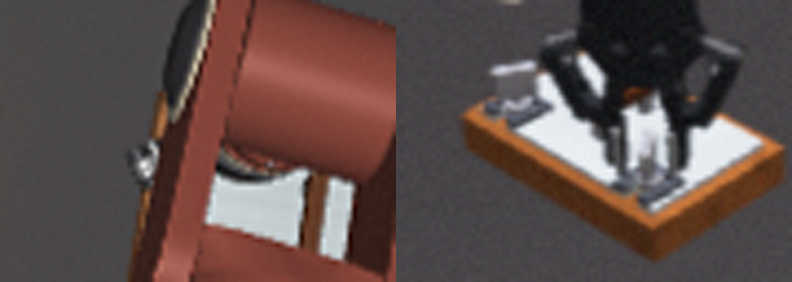

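Run:
```python
from h import *
for _ in range(3):
    plan(.5634,-.097,.061,-64);grab_frame("top")
```

```text
t 2.65 pos [ 0.5658 -0.0947  0.063 ] phi -63.7 j [-0.3   0.11  1.87 -0.    1.16  0.82] F [ 0.6 -0.5 -0.3] M [0.01 0.01 0.02] w 0.35 gf 0.0
 trans cm [-0.32  0.1   0.2 ] rot [ 0.001 -0.001  0.005]
t 2.7 pos [ 0.5659 -0.0948  0.0631] phi -63.71 j [-0.3   0.11  1.87 -0.    1.16  0.82] F [ 0.6 -0.3 -0.4] M [ 0.   -0.02 -0.03] w 0.354 gf 0.0
 trans cm [-0.32  0.09  0.21] rot [ 0.001 -0.001  0.005]
t 2.75 pos [ 0.5659 -0.0948  0.0632] phi -63.71 j [-0.3   0.11  1.87  0.    1.16  0.82] F [ 0.4 -0.7  0.2] M [-0.03  0.02  0.03] w 0.353 gf 0.0
 trans cm [-0.32  0.09  0.22] rot [ 0.001 -0.001  0.005]
```

>>> send_rows:
  steps:
    - {"translation": [-0.16,0.05,0.1],"delta_rot": [0,0,0],"jaw": 3}
    - {"translation": [-0.32,0.09,0.2],"delta_rot": [0,0,0],"jaw": 3}
    - {"translation": [-0.32,0.09,0.2],"delta_rot": [0,0,0],"jaw": 2}
    - {"translation": [-0.32,0.09,0.2],"delta_rot": [0,0,0],"jaw": 1.5}
    - {"translation": [-0.32,0.09,0.2],"delta_rot": [0,0,0],"jaw": 1.5}
    - {"translation": [-0.32,0.09,0.2],"delta_rot": [0,0,0],"jaw": 1.5}
    - {"translation": [-0.32,0.09,0.2],"delta_rot": [0,0,0],"jaw": 1.5}
    - {"translation": [-0.32,0.09,0.2],"delta_rot": [0,0,0],"jaw": 1.5}

```text
time: 3.6
tool_pos: [0.5628, -0.0968, 0.0603]
tool_rot: [0.0, 0.974, 0.227, 0.0]
contact_force: [0.6, -0.4, 0.6]
gripper_width: 0.177
grasp_force: 0.0
```

Run:
```python
from h import *
plan(.5634,-.097,.061,-64)
```

```text
t 3.6 pos [ 0.5628 -0.0968  0.0603] phi -63.71 j [-0.3   0.11  1.88  0.    1.15  0.81] F [ 0.6 -0.4  0.6] M [ 0.    0.01 -0.02] w 0.177 gf 0.0
 trans cm [ 0.05  0.04 -0.07] rot [ 0.    -0.     0.005]
```

Aligned. Close fully, then turn in lockstep with the thread rise.

>>> send_rows:
  steps:
    - {"translation": [0,0,0],"delta_rot": [0,0,0],"jaw": 0}
    - {"translation": [0,0,0],"delta_rot": [0,0,0],"jaw": 0}
    - {"translation": [0,0,0],"delta_rot": [0,0,0],"jaw": 0}
    - {"translation": [0,0,0],"delta_rot": [0,0,0],"jaw": 0}
    - {"translation": [0,0,-0.02],"delta_rot": [0,0,-0.1],"jaw": 0}
    - {"translation": [0,0,-0.045],"delta_rot": [0,0,-0.2],"jaw": 0}
    - {"translation": [0,0,-0.065],"delta_rot": [0,0,-0.3],"jaw": 0}
    - {"translation": [0,0,-0.09],"delta_rot": [0,0,-0.4],"jaw": 0}

```text
time: 4.4
tool_pos: [0.5632, -0.0974, 0.0614]
tool_rot: [0.001, 0.908, 0.418, 0.0]
contact_force: [1.5, -1.2, -0.9]
gripper_width: 0.09
grasp_force: 61.5
```

Run:
```python
from h import *
plan(.5634,-.097,.061,-64)
```

```text
t 4.4 pos [ 0.5632 -0.0974  0.0614] phi -40.59 j [-0.3   0.11  1.88 -0.    1.15  0.41] F [ 1.5 -1.2 -0.9] M [-0.35 -0.3  -0.1 ] w 0.09 gf 61.5
 trans cm [ 0.04 -0.01  0.04] rot [ 0.002 -0.     0.409]
```

>>> send_rows:
  steps:
    - {"translation": [0,0,-0.03],"delta_rot": [0,0,-0.14],"jaw": 0}
    - {"translation": [0,0,-0.06],"delta_rot": [0,0,-0.28],"jaw": 0}
    - {"translation": [0,0,-0.095],"delta_rot": [0,0,-0.42],"jaw": 0}
    - {"translation": [0,0,-0.125],"delta_rot": [0,0,-0.56],"jaw": 0}
    - {"translation": [0,0,-0.155],"delta_rot": [0,0,-0.7],"jaw": 0}
    - {"translation": [0,0,-0.185],"delta_rot": [0,0,-0.84],"jaw": 0}
    - {"translation": [0,0,-0.22],"delta_rot": [0,0,-0.98],"jaw": 0}
    - {"translation": [0,0,-0.25],"delta_rot": [0,0,-1.12],"jaw": 0}

```text
time: 5.2
tool_pos: [0.565, -0.0978, 0.0641]
tool_rot: [0.003, 0.547, 0.837, 0.001]
contact_force: [7.3, -1.9, -5.9]
gripper_width: 0.093
grasp_force: 60.7
```

Run:
```python
from h import *
plan(.5634,-.097,.061,-64)
```

```text
t 5.2 pos [ 0.565  -0.0978  0.0641] phi 23.65 j [-0.3   0.11  1.87  0.    1.15 -0.71] F [ 7.3 -1.9 -5.9] M [-0.41 -1.46 -0.14] w 0.093 gf 60.7
 trans cm [ 0.14 -0.12  0.31] rot [ 8.00e-03 -1.00e-03  1.53e+00]
```

>>> send_rows:
  steps:
    - {"translation": [0,0,-0.03],"delta_rot": [0,0,-0.14],"jaw": 0}
    - {"translation": [0,0,-0.06],"delta_rot": [0,0,-0.28],"jaw": 0}
    - {"translation": [0,0,-0.095],"delta_rot": [0,0,-0.42],"jaw": 0}
    - {"translation": [0,0,-0.125],"delta_rot": [0,0,-0.56],"jaw": 0}
    - {"translation": [0,0,-0.155],"delta_rot": [0,0,-0.7],"jaw": 0}
    - {"translation": [0,0,-0.185],"delta_rot": [0,0,-0.84],"jaw": 0}
    - {"translation": [0,0,-0.22],"delta_rot": [0,0,-0.98],"jaw": 0}
    - {"translation": [0,0,-0.25],"delta_rot": [0,0,-1.12],"jaw": 0}

```text
time: 6.0
tool_pos: [0.5661, -0.0962, 0.0666]
tool_rot: [0.005, 0.019, 1.0, 0.001]
contact_force: [11.2, 2.8, -6.6]
gripper_width: 0.093
grasp_force: 60.6
```

Run:
```python
from h import *
plan(.5634,-.097,.061,-64)
```

```text
t 6.0 pos [ 0.5661 -0.0962  0.0666] phi 87.8 j [-0.3   0.11  1.87  0.    1.15 -1.83] F [11.2  2.8 -6.6] M [ 0.58 -2.1  -0.12] w 0.093 gf 60.6
 trans cm [ 0.27 -0.09  0.56] rot [1.300e-02 1.000e-03 2.649e+00]
```

>>> send_rows:
  steps:
    - {"translation": [-0.1,0,-0.025],"delta_rot": [0,0,-0.1],"jaw": 0}
    - {"translation": [-0.2,0,-0.05],"delta_rot": [0,0,-0.2],"jaw": 0}
    - {"translation": [-0.2,0,-0.07],"delta_rot": [0,0,-0.3],"jaw": 0}
    - {"translation": [-0.2,0,-0.09],"delta_rot": [0,0,-0.42],"jaw": 0}
    - {"translation": [-0.2,0,-0.09],"delta_rot": [0,0,-0.42],"jaw": 0}
    - {"translation": [-0.2,0,-0.09],"delta_rot": [0,0,-0.42],"jaw": 3}
    - {"translation": [-0.2,0,-0.09],"delta_rot": [0,0,-0.42],"jaw": 3}
    - {"translation": [-0.2,0,-0.09],"delta_rot": [0,0,-0.42],"jaw": 3}

```text
time: 6.8
tool_pos: [0.5646, -0.0971, 0.067]
tool_rot: [-0.0, -0.187, 0.982, -0.0]
contact_force: [-0.5, -0.2, -0.2]
gripper_width: 0.351
grasp_force: 0.0
```

Run:
```python
from h import *
plan(.5388,-.2306,.061,-131.5)
```

```text
t 6.8 pos [ 0.5646 -0.0971  0.067 ] phi 111.6 j [-0.3   0.11  1.87 -0.    1.16 -2.25] F [-0.5 -0.2 -0.2] M [-0.04  0.    0.02] w 0.351 gf 0.0
 trans cm [  7.31 -11.46   0.6 ] rot [ 1.00e-03 -0.00e+00 -2.04e+00]
```

>>> send_rows:
  steps:
    - {"translation": [0,0,-2],"delta_rot": [0,0,0],"jaw": 3}
    - {"translation": [0,0,-4],"delta_rot": [0,0,0],"jaw": 3}
    - {"translation": [0,0,-6],"delta_rot": [0,0,0.14],"jaw": 3}
    - {"translation": [0,0,-6],"delta_rot": [0,0,0.28],"jaw": 3}
    - {"translation": [0,0,-6],"delta_rot": [0,0,0.42],"jaw": 3}
    - {"translation": [0,0,-6],"delta_rot": [0,0,0.56],"jaw": 3}
    - {"translation": [0,0,-6],"delta_rot": [0,0,0.7],"jaw": 3}
    - {"translation": [0,0,-6],"delta_rot": [0,0,0.84],"jaw": 3}

```text
time: 7.6
tool_pos: [0.5646, -0.0972, 0.127]
tool_rot: [-0.0, 0.232, 0.973, -0.0]
contact_force: [-0.2, 0.3, -0.5]
gripper_width: 0.354
grasp_force: 0.0
```

>>> send_rows:
  steps:
    - {"translation": [0,0,0],"delta_rot": [0,0,0.14],"jaw": 3}
    - {"translation": [0,0,0],"delta_rot": [0,0,0.28],"jaw": 3}
    - {"translation": [0,0,0],"delta_rot": [0,0,0.42],"jaw": 3}
    - {"translation": [0,0,0],"delta_rot": [0,0,0.56],"jaw": 3}
    - {"translation": [0,0,0],"delta_rot": [0,0,0.7],"jaw": 3}
    - {"translation": [0,0,0],"delta_rot": [0,0,0.84],"jaw": 3}
    - {"translation": [0,0,0],"delta_rot": [0,0,0.98],"jaw": 3}
    - {"translation": [0,0,0],"delta_rot": [0,0,1.12],"jaw": 3}

```text
time: 8.4
tool_pos: [0.5645, -0.0972, 0.127]
tool_rot: [-0.0, 0.713, 0.701, -0.0]
contact_force: [-0.7, -0.2, 0.1]
gripper_width: 0.354
grasp_force: 0.0
```

Run:
```python
from h import *
plan(.5388,-.2306,.12,-131.5)
```

```text
t 8.4 pos [ 0.5645 -0.0972  0.127 ] phi -1.04 j [-0.3   0.03  1.84 -0.    1.27 -0.28] F [-0.7 -0.2  0.1] M [ 0.06 -0.02  0.02] w 0.354 gf 0.0
 trans cm [-13.38  -2.33   0.7 ] rot [0.000e+00 1.000e-03 2.277e+00]
```

>>> send_rows:
  steps:
    - {"translation": [-1.7,-0.3,0.1],"delta_rot": [0,0,0.145],"jaw": 3}
    - {"translation": [-3.4,-0.6,0.2],"delta_rot": [0,0,0.29],"jaw": 3}
    - {"translation": [-5.1,-0.9,0.3],"delta_rot": [0,0,0.435],"jaw": 3}
    - {"translation": [-6.8,-1.2,0.4],"delta_rot": [0,0,0.58],"jaw": 3}
    - {"translation": [-8.5,-1.5,0.5],"delta_rot": [0,0,0.725],"jaw": 3}
    - {"translation": [-10.2,-1.8,0.6],"delta_rot": [0,0,0.87],"jaw": 3}
    - {"translation": [-11.9,-2.1,0.7],"delta_rot": [0,0,1.015],"jaw": 3}
    - {"translation": [-13.4,-2.3,0.7],"delta_rot": [0,0,1.16],"jaw": 3}

```text
time: 9.2
tool_pos: [0.5396, -0.2316, 0.1198]
tool_rot: [-0.0, 0.981, 0.195, -0.0]
contact_force: [-0.3, 0.0, 0.3]
gripper_width: 0.353
grasp_force: 0.0
```

>>> send_rows:
  steps:
    - {"translation": [0,0,0],"delta_rot": [0,0,0.14],"jaw": 3}
    - {"translation": [0,0,0],"delta_rot": [0,0,0.28],"jaw": 3}
    - {"translation": [0,0,0],"delta_rot": [0,0,0.42],"jaw": 3}
    - {"translation": [0,0,0],"delta_rot": [0,0,0.56],"jaw": 3}
    - {"translation": [0,0,0],"delta_rot": [0,0,0.7],"jaw": 3}
    - {"translation": [0,0,0],"delta_rot": [0,0,0.84],"jaw": 3}
    - {"translation": [0,0,0],"delta_rot": [0,0,0.98],"jaw": 3}
    - {"translation": [0,0,0],"delta_rot": [0,0,1.12],"jaw": 3}

```text
time: 10.0
tool_pos: [0.5399, -0.2308, 0.12]
tool_rot: [0.0, 0.935, -0.356, -0.0]
contact_force: [0.8, 0.0, 0.3]
gripper_width: 0.353
grasp_force: 0.0
```

Run:
```python
from h import *
plan(.5388,-.2306,.061,-131.5)
```

```text
t 10.0 pos [ 0.5399 -0.2308  0.12  ] phi -131.68 j [-0.53  0.07  1.81 -0.    1.26  1.77] F [0.8 0.  0.3] M [ 0.01 -0.02 -0.01] w 0.353 gf 0.0
 trans cm [-0.1   0.05  5.9 ] rot [ 0.     0.    -0.003]
```

>>> send_rows:
  steps:
    - {"translation": [0,0,1.2],"delta_rot": [0,0,0],"jaw": 3}
    - {"translation": [0,0,2.4],"delta_rot": [0,0,0],"jaw": 3}
    - {"translation": [0,0,3.6],"delta_rot": [0,0,0],"jaw": 3}
    - {"translation": [0,0,4.8],"delta_rot": [0,0,0],"jaw": 3}
    - {"translation": [0,0,5.9],"delta_rot": [0,0,0],"jaw": 3}
    - {"translation": [0,0,5.9],"delta_rot": [0,0,0],"jaw": 2.5}
    - {"translation": [0,0,5.9],"delta_rot": [0,0,0],"jaw": 2}
    - {"translation": [0,0,5.9],"delta_rot": [0,0,0],"jaw": 1.5}

```text
time: 10.8
tool_pos: [0.5407, -0.231, 0.0618]
tool_rot: [0.0, 0.936, -0.353, 0.001]
contact_force: [-0.1, -0.0, -0.4]
gripper_width: 0.174
grasp_force: 0.0
```

Run:
```python
from h import *
plan(.5393,-.2306,.061,-131.5)
```

```text
t 10.8 pos [ 0.5407 -0.231   0.0618] phi -131.31 j [-0.53  0.15  1.84 -0.    1.16  1.76] F [-0.1 -0.  -0.4] M [-0.05 -0.03  0.03] w 0.174 gf 0.0
 trans cm [-0.13  0.06  0.08] rot [-0.    -0.001  0.003]
```

>>> send_rows:
  steps:
    - {"translation": [-0.1,0.05,0.08],"delta_rot": [0,0,0],"jaw": 1.5}
    - {"translation": [-0.1,0.05,0.08],"delta_rot": [0,0,0],"jaw": 0}
    - {"translation": [-0.1,0.05,0.08],"delta_rot": [0,0,0],"jaw": 0}
    - {"translation": [-0.1,0.05,0.08],"delta_rot": [0,0,0],"jaw": 0}
    - {"translation": [-0.1,0.05,0.06],"delta_rot": [0,0,-0.1],"jaw": 0}
    - {"translation": [-0.1,0.05,0.035],"delta_rot": [0,0,-0.2],"jaw": 0}
    - {"translation": [-0.1,0.05,0.015],"delta_rot": [0,0,-0.3],"jaw": 0}
    - {"translation": [-0.1,0.05,-0.01],"delta_rot": [0,0,-0.4],"jaw": 0}

```text
time: 11.6
tool_pos: [0.5401, -0.2301, 0.062]
tool_rot: [-0.0, 0.987, -0.158, 0.001]
contact_force: [3.5, 4.0, 2.1]
gripper_width: 0.092
grasp_force: 61.6
```

Run:
```python
from h import *
plan(.5393,-.2306,.061,-131.5)
```

```text
t 11.6 pos [ 0.5401 -0.2301  0.062 ] phi -108.2 j [-0.53  0.14  1.84  0.    1.16  1.36] F [3.5 4.  2.1] M [ 0.65 -0.66 -0.14] w 0.092 gf 61.6
 trans cm [-0.06  0.07  0.1 ] rot [-0.002 -0.002  0.407]
```

>>> send_rows:
  steps:
    - {"translation": [0,0,-0.03],"delta_rot": [0,0,-0.14],"jaw": 0}
    - {"translation": [0,0,-0.06],"delta_rot": [0,0,-0.28],"jaw": 0}
    - {"translation": [0,0,-0.095],"delta_rot": [0,0,-0.42],"jaw": 0}
    - {"translation": [0,0,-0.125],"delta_rot": [0,0,-0.56],"jaw": 0}
    - {"translation": [0,0,-0.155],"delta_rot": [0,0,-0.7],"jaw": 0}
    - {"translation": [0,0,-0.185],"delta_rot": [0,0,-0.84],"jaw": 0}
    - {"translation": [0,0,-0.22],"delta_rot": [0,0,-0.98],"jaw": 0}
    - {"translation": [0,0,-0.25],"delta_rot": [0,0,-1.12],"jaw": 0}

```text
time: 12.4
tool_pos: [0.5402, -0.2299, 0.0645]
tool_rot: [0.0, 0.92, 0.391, 0.001]
contact_force: [2.6, 4.5, 2.0]
gripper_width: 0.089
grasp_force: 61.7
```

Run:
```python
from h import *
plan(.5393,-.2306,.061,-131.5)
```

```text
t 12.4 pos [ 0.5402 -0.2299  0.0645] phi -43.94 j [-0.53  0.14  1.84  0.    1.16  0.24] F [2.6 4.5 2. ] M [ 0.78 -0.71 -0.09] w 0.089 gf 61.7
 trans cm [-0.11 -0.01  0.35] rot [-1.000e-03 -3.000e-03  1.528e+00]
```

>>> send_rows:
  steps:
    - {"translation": [0,0,-0.03],"delta_rot": [0,0,-0.14],"jaw": 0}
    - {"translation": [0,0,-0.06],"delta_rot": [0,0,-0.28],"jaw": 0}
    - {"translation": [0,0,-0.095],"delta_rot": [0,0,-0.42],"jaw": 0}
    - {"translation": [0,0,-0.125],"delta_rot": [0,0,-0.56],"jaw": 0}
    - {"translation": [0,0,-0.155],"delta_rot": [0,0,-0.7],"jaw": 0}
    - {"translation": [0,0,-0.185],"delta_rot": [0,0,-0.84],"jaw": 0}
    - {"translation": [0,0,-0.22],"delta_rot": [0,0,-0.98],"jaw": 0}
    - {"translation": [0,0,-0.25],"delta_rot": [0,0,-1.12],"jaw": 0}

```text
time: 13.2
tool_pos: [0.5401, -0.2298, 0.067]
tool_rot: [0.001, 0.572, 0.82, 0.001]
contact_force: [2.9, 4.2, 3.1]
gripper_width: 0.09
grasp_force: 61.8
```

>>> send_rows:
  steps:
    - {"translation": [0,0,-0.025],"delta_rot": [0,0,-0.1],"jaw": 0}
    - {"translation": [0,0,-0.05],"delta_rot": [0,0,-0.2],"jaw": 0}
    - {"translation": [0,0,-0.07],"delta_rot": [0,0,-0.3],"jaw": 0}
    - {"translation": [0,0,-0.09],"delta_rot": [0,0,-0.42],"jaw": 0}
    - {"translation": [0,0,-0.09],"delta_rot": [0,0,-0.42],"jaw": 0}
    - {"translation": [0,0,-0.09],"delta_rot": [0,0,-0.42],"jaw": 3}
    - {"translation": [0,0,-0.09],"delta_rot": [0,0,-0.42],"jaw": 3}
    - {"translation": [0,0,-0.09],"delta_rot": [0,0,-0.42],"jaw": 3}

```text
time: 14.0
tool_pos: [0.5385, -0.2306, 0.0667]
tool_rot: [-0.001, 0.391, 0.92, -0.0]
contact_force: [-0.4, 0.1, -0.1]
gripper_width: 0.352
grasp_force: 0.0
```

Run:
```python
from h import *
plan(.512,-.1566,.12,79.6)
```

```text
t 14.0 pos [ 0.5385 -0.2306  0.0667] phi 43.99 j [-0.53  0.14  1.84 -0.    1.17 -1.3 ] F [-0.4  0.1 -0.1] M [-0.02  0.04  0.05] w 0.352 gf 0.0
 trans cm [ 7.17  3.23 -5.33] rot [-0.001 -0.001 -0.621]
```

>>> send_rows:
  steps:
    - {"translation": [0,0,-2],"delta_rot": [0,0,0],"jaw": 3}
    - {"translation": [0,0,-4],"delta_rot": [0,0,0],"jaw": 3}
    - {"translation": [0.5,0.2,-6],"delta_rot": [0,0,-0.12],"jaw": 3}
    - {"translation": [2,1,-6],"delta_rot": [0,0,-0.24],"jaw": 3}
    - {"translation": [3.5,1.6,-6],"delta_rot": [0,0,-0.36],"jaw": 3}
    - {"translation": [5.2,2.4,-6],"delta_rot": [0,0,-0.5],"jaw": 3}
    - {"translation": [7.2,3.2,-6],"delta_rot": [0,0,-0.62],"jaw": 3}
    - {"translation": [7.2,3.2,-6],"delta_rot": [0,0,-0.62],"jaw": 3}

```text
time: 14.8
tool_pos: [0.5109, -0.1549, 0.1264]
tool_rot: [-0.001, 0.09, 0.996, 0.0]
contact_force: [-0.3, -0.3, 0.4]
gripper_width: 0.353
grasp_force: 0.0
```

Run:
```python
from h import *
plan(.512,-.1566,.055,79.6)
f=grab_frame("scene");w=cloud(f)
for n,c in(("L",(.564,-.097)),("R",(.5392,-.2306))):
    for nm,W in(("now",w),("start",np.load("scene0.npz")["w"])):
        m=(np.hypot(W[...,0]-c[0],W[...,1]-c[1])<.02)&(W[...,2]>.05)&(W[...,2]<.095)
        q=W[m];print(n,nm,m.sum(),np.percentile(q[:,2],[50,90,97,100]).round(4),cv2.minAreaRect(q[:,:2].astype(np.float32)*1000))
cv2.imwrite("pics/s2.png",cv2.resize(f["pixels"][100:190,150:270],None,fx=6,fy=6,interpolation=cv2.INTER_CUBIC))
```

```text
t 14.8 pos [ 0.5109 -0.1549  0.1264] phi 79.65 j [-0.43 -0.06  1.93 -0.    1.27 -1.82] F [-0.3 -0.3  0.4] M [-0.01 -0.03  0.03] w 0.353 gf 0.0
 trans cm [-0.16 -0.15  7.14] rot [ 0.    -0.002  0.001]
L now 55 [0.0701 0.0796 0.0806 0.0829] ((565.0238647460938, -97.36752319335938), (31.205650329589844, 14.485065460205078), 19.272974014282227)
L start 43 [0.0673 0.0736 0.0753 0.0757] ((563.6983642578125, -95.47454071044922), (35.07117462158203, 9.112519264221191), 24.3149471282959)
R now 91 [0.0674 0.0794 0.0806 0.0829] ((541.905517578125, -226.95880126953125), (15.90843391418457, 31.645496368408203), 44.19975280761719)
R start 73 [0.0644 0.0726 0.0741 0.075 ] ((540.1401977539062, -228.3687744140625), (14.463729858398438, 32.14790344238281), 44.630958557128906)
```

View pics/s2.png

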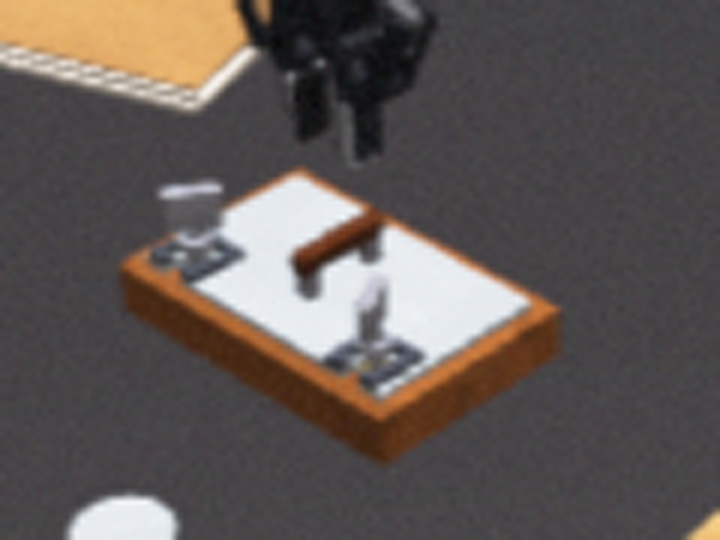

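>>> send_rows:
  steps:
    - {"translation": [-0.15,-0.15,1.5],"delta_rot": [0,0,0],"jaw": 3.5}
    - {"translation": [-0.15,-0.15,3],"delta_rot": [0,0,0],"jaw": 3.5}
    - {"translation": [-0.15,-0.15,4.5],"delta_rot": [0,0,0],"jaw": 3.5}
    - {"translation": [-0.15,-0.15,5.8],"delta_rot": [0,0,0],"jaw": 3.5}
    - {"translation": [-0.15,-0.15,6.5],"delta_rot": [0,0,0],"jaw": 3.5}
    - {"translation": [-0.15,-0.15,7],"delta_rot": [0,0,0],"jaw": 3.5}
    - {"translation": [-0.15,-0.15,7],"delta_rot": [0,0,0],"jaw": 3}
    - {"translation": [-0.15,-0.15,7],"delta_rot": [0,0,0],"jaw": 2.5}

```text
time: 15.65
tool_pos: [0.5137, -0.1583, 0.0575]
tool_rot: [0.0, 0.091, 0.996, -0.0]
contact_force: [-0.1, 0.3, 0.6]
gripper_width: 0.295
grasp_force: 0.0
```

Run:
```python
from h import *
plan(.512,-.1566,.055,79.6)
```

```text
t 15.65 pos [ 0.5137 -0.1583  0.0575] phi 79.53 j [-0.44  0.04  1.96 -0.    1.14 -1.83] F [-0.1  0.3  0.6] M [ 0.05 -0.    0.01] w 0.295 gf 0.0
 trans cm [0.2  0.13 0.25] rot [-0.     0.001 -0.001]
```

>>> send_rows:
  steps:
    - {"translation": [0.1,0.07,0.12],"delta_rot": [0,0,0],"jaw": 2.5}
    - {"translation": [0.2,0.13,0.25],"delta_rot": [0,0,0],"jaw": 2.2}
    - {"translation": [0.2,0.13,0.25],"delta_rot": [0,0,0],"jaw": 1.8}
    - {"translation": [0.2,0.13,0.25],"delta_rot": [0,0,0],"jaw": 0}
    - {"translation": [0.2,0.13,0.25],"delta_rot": [0,0,0],"jaw": 0}
    - {"translation": [0.2,0.13,0.25],"delta_rot": [0,0,0],"jaw": 0}
    - {"translation": [0.2,0.13,0.25],"delta_rot": [0,0,0],"jaw": 0}
    - {"translation": [0.2,0.13,0.25],"delta_rot": [0,0,0],"jaw": 0}

```text
time: 16.45
tool_pos: [0.5117, -0.1565, 0.0549]
tool_rot: [0.0, 0.091, 0.996, 0.0]
contact_force: [-1.8, 1.6, 3.4]
gripper_width: 0.125
grasp_force: 61.1
```

Run:
```python
from h import *
c,s=np.cos(np.radians(-10.4)),np.sin(np.radians(-10.4))
p=state()["tool_pos"]
plan(p[0]-.042*c,p[1]-.042*s,p[2],79.6)
```

```text
t 16.45 pos [ 0.5117 -0.1565  0.0549] phi 79.52 j [-0.44  0.04  1.97  0.    1.14 -1.82] F [-1.8  1.6  3.4] M [0.24 0.2  0.02] w 0.125 gf 61.1
 trans cm [ 4.2  -0.01 -0.  ] rot [ 0.     0.    -0.001]
```

>>> send_rows:
  steps:
    - {"translation": [0.5,0,0],"delta_rot": [0,0,0],"jaw": 0}
    - {"translation": [1.1,0,-0.02],"delta_rot": [0,0,0],"jaw": 0}
    - {"translation": [1.7,0,-0.02],"delta_rot": [0,0,0],"jaw": 0}
    - {"translation": [2.3,0,-0.02],"delta_rot": [0,0,0],"jaw": 0}
    - {"translation": [2.9,0,-0.02],"delta_rot": [0,0,0],"jaw": 0}
    - {"translation": [3.5,0,-0.02],"delta_rot": [0,0,0],"jaw": 0}
    - {"translation": [4.1,0,-0.02],"delta_rot": [0,0,0],"jaw": 0}
    - {"translation": [4.2,0,-0.02],"delta_rot": [0,0,0],"jaw": 0}

```text
time: 17.25
tool_pos: [0.4697, -0.1488, 0.0549]
tool_rot: [0.0, 0.091, 0.996, -0.0]
contact_force: [1.5, -0.8, 1.0]
gripper_width: 0.127
grasp_force: 60.8
```

Run:
```python
from h import *
plan(.5117,-.1565,.0549,79.6)
f=grab_frame("scene")
cv2.imwrite("pics/s3.png",cv2.resize(f["pixels"][100:190,150:270],None,fx=6,fy=6,interpolation=cv2.INTER_CUBIC))
```

```text
t 17.25 pos [ 0.4697 -0.1488  0.0549] phi 79.51 j [-0.46 -0.06  2.07 -0.    1.14 -1.85] F [ 1.5 -0.8  1. ] M [-0.05 -0.27  0.  ] w 0.127 gf 60.8
 trans cm [-4.27  0.   -0.  ] rot [-0.     0.    -0.001]
```

View pics/s3.png

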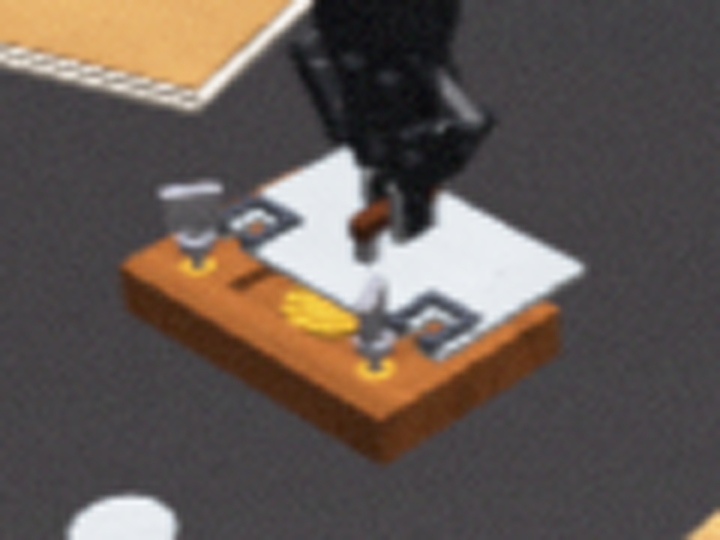

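>>> send_rows:
  steps:
    - {"translation": [0,0,-0.5],"delta_rot": [0,0,0],"jaw": 0}
    - {"translation": [0,0,-1.5],"delta_rot": [0,0,0],"jaw": 0}
    - {"translation": [0,0,-3],"delta_rot": [0,0,0],"jaw": 0}
    - {"translation": [0,0,-4.5],"delta_rot": [0,0,0],"jaw": 0}
    - {"translation": [0,0,-6],"delta_rot": [0,0,0],"jaw": 0}
    - {"translation": [0,0,-7.5],"delta_rot": [0,0,0],"jaw": 0}
    - {"translation": [0,0,-9],"delta_rot": [0,0,0],"jaw": 0}
    - {"translation": [0,0,-9],"delta_rot": [0,0,0],"jaw": 0}

```text
time: 18.1
tool_pos: [0.4719, -0.1496, 0.1482]
tool_rot: [0.003, 0.091, 0.996, -0.001]
contact_force: [1.1, -0.5, -3.2]
gripper_width: 0.125
grasp_force: 60.2
```

Run:
```python
from h import *
plan(.5317,.2066,.10,84.8)
```

```text
t 18.1 pos [ 0.4719 -0.1496  0.1482] phi 79.53 j [-0.46 -0.19  2.01 -0.    1.32 -1.85] F [ 1.1 -0.5 -3.2] M [-0.04 -0.02 -0.05] w 0.125 gf 60.2
 trans cm [ 0.62 36.12  4.76] rot [-0.002  0.005 -0.092]
```

>>> send_rows:
  steps:
    - {"translation": [0,0.8,0],"delta_rot": [0,0,0],"jaw": 0}
    - {"translation": [0,2.4,0],"delta_rot": [0,0,0],"jaw": 0}
    - {"translation": [0,4.6,0],"delta_rot": [0,0,-0.01],"jaw": 0}
    - {"translation": [0.1,7.2,0],"delta_rot": [0,0,-0.02],"jaw": 0}
    - {"translation": [0.2,10,0],"delta_rot": [0,0,-0.03],"jaw": 0}
    - {"translation": [0.3,12.8,0],"delta_rot": [0,0,-0.04],"jaw": 0}
    - {"translation": [0.3,15.6,0],"delta_rot": [0,0,-0.05],"jaw": 0}
    - {"translation": [0.3,18.4,0],"delta_rot": [0,0,-0.06],"jaw": 0}

```text
time: 18.9
tool_pos: [0.4998, 0.0344, 0.1434]
tool_rot: [-0.001, 0.061, 0.998, 0.0]
contact_force: [0.2, -0.0, -3.0]
gripper_width: 0.128
grasp_force: 60.1
```

>>> send_rows:
  steps:
    - {"translation": [0,2.8,0.3],"delta_rot": [0,0,-0.01],"jaw": 0}
    - {"translation": [0,5.6,0.6],"delta_rot": [0,0,-0.02],"jaw": 0}
    - {"translation": [0,8.4,1.2],"delta_rot": [0,0,-0.03],"jaw": 0}
    - {"translation": [0,11,1.8],"delta_rot": [0,0,-0.03],"jaw": 0}
    - {"translation": [0,13.4,2.4],"delta_rot": [0,0,-0.03],"jaw": 0}
    - {"translation": [0,15.4,3],"delta_rot": [0,0,-0.03],"jaw": 0}
    - {"translation": [0,17,3.4],"delta_rot": [0,0,-0.03],"jaw": 0}
    - {"translation": [0,17.8,3.8],"delta_rot": [0,0,-0.03],"jaw": 0}

```text
time: 19.7
tool_pos: [0.5218, 0.2106, 0.1056]
tool_rot: [-0.001, 0.046, 0.999, -0.0]
contact_force: [0.1, -0.2, -3.4]
gripper_width: 0.123
grasp_force: 60.1
```

Run:
```python
from h import *
grab_frame("top");grab_frame("top");grab_frame("top")
plan(.5317,.2066,.0375,84.8)
f=grab_frame("scene");w=cloud(f)
cv2.imwrite("pics/s4.png",cv2.resize(f["pixels"][110:260,220:400],None,fx=4,fy=4,interpolation=cv2.INTER_CUBIC))
```

```text
t 19.85 pos [0.5221 0.2092 0.1061] phi 84.71 j [ 0.25  0.03  1.88 -0.    1.23 -1.23] F [-0.2 -0.1 -3. ] M [ 0.01  0.01 -0.08] w 0.126 gf 60.1
 trans cm [-0.99 -0.17  6.86] rot [-0.001 -0.001 -0.001]
```

View pics/s4.png

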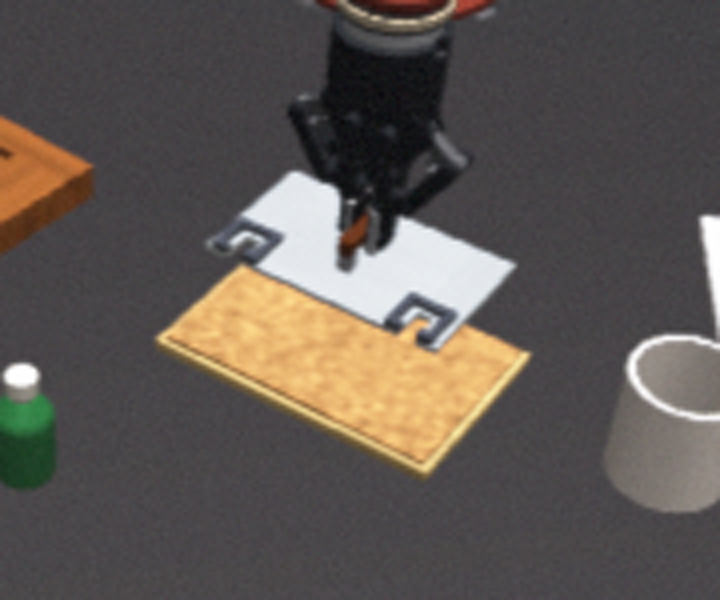

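>>> send_rows:
  steps:
    - {"translation": [-0.3,-0.05,0.5],"delta_rot": [0,0,0],"jaw": 0}
    - {"translation": [-0.6,-0.1,1.5],"delta_rot": [0,0,0],"jaw": 0}
    - {"translation": [-1,-0.17,2.6],"delta_rot": [0,0,0],"jaw": 0}
    - {"translation": [-1,-0.17,3.7],"delta_rot": [0,0,0],"jaw": 0}
    - {"translation": [-1,-0.17,4.7],"delta_rot": [0,0,0],"jaw": 0}
    - {"translation": [-1,-0.17,5.4],"delta_rot": [0,0,0],"jaw": 0}
    - {"translation": [-1,-0.17,5.8],"delta_rot": [0,0,0],"jaw": 0}
    - {"translation": [-1,-0.17,5.8],"delta_rot": [0,0,0],"jaw": 0}

```text
time: 20.7
tool_pos: [0.5318, 0.2066, 0.0479]
tool_rot: [-0.001, 0.046, 0.999, -0.0]
contact_force: [-0.1, -0.6, -2.9]
gripper_width: 0.126
grasp_force: 60.1
```

Run:
```python
from h import *
f=grab_frame("scene");w=cloud(f);grab_frame("top")
plan(.5317,.2066,.0375,84.8)
# visible plate points: bright grey in plate z range
h=cv2.cvtColor(f["pixels"],cv2.COLOR_BGR2HSV)
m=(abs(w[...,0]-.535)<.08)&(abs(w[...,1]-.206)<.12)&(w[...,2]>.02)&(w[...,2]<.045)
q=w[m];print(m.sum(),np.median(q[:,2]),cv2.minAreaRect(q[:,:2].astype(np.float32)*1000))
```

```text
t 20.8 pos [0.5326 0.2068 0.0491] phi 84.69 j [ 0.24  0.13  1.88  0.    1.13 -1.24] F [-0.8 -0.1 -3.2] M [-0.05 -0.01  0.03] w 0.13 gf 60.1
 trans cm [ 0.09 -0.03  1.16] rot [ 0.     0.001 -0.002]
1493 0.028482555696543982 ((534.7770385742188, 205.23641967773438), (182.6724395751953, 115.17752838134766), 83.96648406982422)
```

>>> send_rows:
  steps:
    - {"translation": [0.03,0.02,0.3],"delta_rot": [0,0,0],"jaw": 0}
    - {"translation": [0.05,0.02,0.55],"delta_rot": [0,0,0],"jaw": 0}
    - {"translation": [0.05,0.02,0.75],"delta_rot": [0,0,0],"jaw": 0}
    - {"translation": [0.05,0.02,0.9],"delta_rot": [0,0,0],"jaw": 0}
    - {"translation": [0.05,0.02,1],"delta_rot": [0,0,0],"jaw": 0}
    - {"translation": [0.05,0.02,1.1],"delta_rot": [0,0,0],"jaw": 0}
    - {"translation": [0.05,0.02,1.15],"delta_rot": [0,0,0],"jaw": 0}
    - {"translation": [0.05,0.02,1.2],"delta_rot": [0,0,0],"jaw": 0}

```text
time: 21.6
tool_pos: [0.5319, 0.2069, 0.037]
tool_rot: [-0.0, 0.046, 0.999, -0.0]
contact_force: [-1.5, -1.1, -0.1]
gripper_width: 0.122
grasp_force: 60.6
```

Run:
```python
from h import *
grab_frame("top")
plan(.5317,.2066,.037,84.8)
```

```text
t 21.65 pos [0.532 0.207 0.037] phi 84.69 j [ 0.24  0.15  1.89 -0.    1.11 -1.24] F [-0.2  0.6 -2.3] M [-0.01  0.08 -0.04] w 0.127 gf 60.2
 trans cm [ 0.02 -0.04 -0.  ] rot [-0.     0.    -0.002]
```

>>> send_rows:
  steps:
    - {"translation": [0,0,0.02],"delta_rot": [0,0,0],"jaw": 0}
    - {"translation": [0,0,0.04],"delta_rot": [0,0,0],"jaw": 0}
    - {"translation": [0,0,0.06],"delta_rot": [0,0,0],"jaw": 0}
    - {"translation": [0,0,0.08],"delta_rot": [0,0,0],"jaw": 0}
    - {"translation": [0,0,0.1],"delta_rot": [0,0,0],"jaw": 0}
    - {"translation": [0,0,0.12],"delta_rot": [0,0,0],"jaw": 0}
    - {"translation": [0,0,0.12],"delta_rot": [0,0,0],"jaw": 0}
    - {"translation": [0,0,0.12],"delta_rot": [0,0,0],"jaw": 0}

```text
time: 22.45
tool_pos: [0.5322, 0.207, 0.0369]
tool_rot: [0.0, 0.046, 0.999, -0.0]
contact_force: [-6.0, -1.9, 7.3]
gripper_width: 0.128
grasp_force: 61.6
```

Run:
```python
from h import *
grab_frame("top")
plan(.5317,.2066,.037,84.8)
```

```text
t 22.5 pos [0.5322 0.207  0.0369] phi 84.69 j [ 0.24  0.15  1.88 -0.    1.11 -1.24] F [-4.8 -1.3  7.4] M [-0.25  0.77  0.02] w 0.126 gf 61.6
 trans cm [ 0.04 -0.05 -0.01] rot [-0.     0.    -0.002]
```

>>> send_rows:
  steps:
    - {"translation": [0,0,-0.04],"delta_rot": [0,0,0],"jaw": 0}
    - {"translation": [0,0,-0.08],"delta_rot": [0,0,0],"jaw": 0}
    - {"translation": [0,0,-0.08],"delta_rot": [0,0,0],"jaw": 1.6}
    - {"translation": [0,0,-0.08],"delta_rot": [0,0,0],"jaw": 2.5}
    - {"translation": [0,0,-0.08],"delta_rot": [0,0,0],"jaw": 3.5}
    - {"translation": [0,0,-0.08],"delta_rot": [0,0,0],"jaw": 3.5}
    - {"translation": [0,0,-0.5],"delta_rot": [0,0,0],"jaw": 3.5}
    - {"translation": [0,0,-1.5],"delta_rot": [0,0,0],"jaw": 3.5}

```text
time: 23.3
tool_pos: [0.5311, 0.2067, 0.0501]
tool_rot: [-0.001, 0.046, 0.999, -0.0]
contact_force: [0.8, 0.5, -0.1]
gripper_width: 0.408
grasp_force: 0.0
```

>>> send_rows:
  steps:
    - {"translation": [0,0,-2],"delta_rot": [0,0,0],"jaw": 3.5}
    - {"translation": [0,0,-5],"delta_rot": [0,0,0],"jaw": 3.5}
    - {"translation": [0,0,-8],"delta_rot": [0,0,0],"jaw": 3.5}
    - {"translation": [0,0,-12],"delta_rot": [0,0,0],"jaw": 3.5}
    - {"translation": [3,0,-15],"delta_rot": [0,0,0],"jaw": 3.5}
    - {"translation": [6,0,-17],"delta_rot": [0,0,0],"jaw": 3.5}
    - {"translation": [9,0,-18],"delta_rot": [0,0,0],"jaw": 3.5}
    - {"translation": [11,0,-18],"delta_rot": [0,0,0],"jaw": 3.5}

```text
time: 24.1
tool_pos: [0.422, 0.2176, 0.2341]
tool_rot: [0.003, 0.046, 0.999, 0.001]
contact_force: [0.6, 0.5, 0.6]
gripper_width: 0.407
grasp_force: 0.0
```

Run:
```python
from h import *
plan(.5317,.2066,.037,84.8)
f=grab_frame("scene");w=cloud(f)
m=(abs(w[...,0]-.535)<.08)&(abs(w[...,1]-.206)<.12)&(w[...,2]>.0145)&(w[...,2]<.03)
h=cv2.cvtColor(f["pixels"],cv2.COLOR_BGR2HSV);m&=(h[...,1]<60)
q=w[m];print(m.sum(),np.median(q[:,2]),cv2.minAreaRect(q[:,:2].astype(np.float32)*1000))
cv2.imwrite("pics/s5.png",cv2.resize(f["pixels"][110:260,150:420],None,fx=2.9,fy=2.9,interpolation=cv2.INTER_CUBIC))
```

```text
t 24.1 pos [0.422  0.2176 0.2341] phi 84.71 j [ 0.32 -0.32  1.97  0.    1.49 -1.16] F [0.6 0.5 0.6] M [-0.04 -0.05  0.02] w 0.407 gf 0.0
 trans cm [-10.93  -0.14  19.77] rot [ 0.002  0.005 -0.002]
1482 0.01765151257725684 ((535.3470458984375, 206.0381622314453), (181.31883239746094, 115.06842041015625), 85.2060317993164)
```

View pics/s5.png

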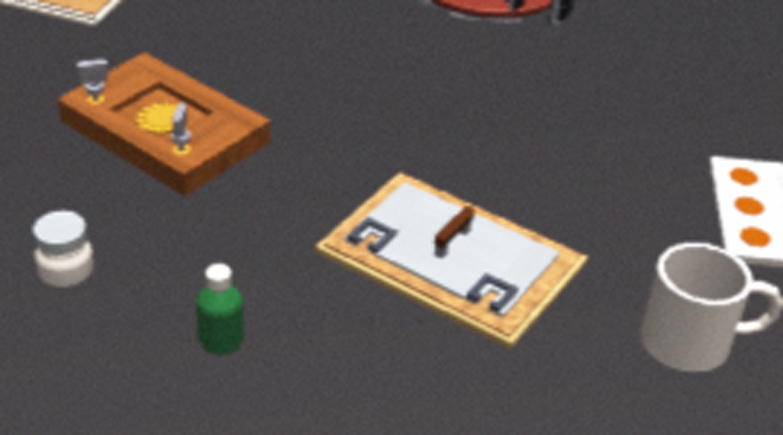

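```bash
python3 -c "
from plant import *
print(job_done())"
```

```text
the job is handed in; nothing more can be done
None
```

Job handed in at about 24 s: I turned both screws about 3 rad (wings up roughly 6.5 mm), then laid the cover flat on the cork board, within about 1 mm and 0.5° by the last image; the medallion is still in the recess, and nothing touched the jar, bottle or mug.

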